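Proof-load a clasp on the bench pull tester

ROBOT

A 6-joint arm with a two-finger parallel gripper is mounted at the origin on the work surface. World frame = base frame: x ahead of the robot, y to its left, z up, the work surface at z = 0. Lengths are in mm, angles in degrees, forces in N, time in s.
With the tool pointing down it reaches from about 225 to 725 mm from the base axis. Payload 3.1 kg.
Tool frame: the origin (TCP) lies between the finger pads; the fingertips stand 17 mm ahead of it and the grasp point (between the pads) lies 2 mm behind it; z points along the fingers, y is the line along which they close (so a half turn about z gives the same grasp; the last joint's range is limited). The gripper opens to 85 mm and grips with 20 to 120 N. Pads are 22 mm wide; open, the fingers measure 114 mm over their backs; the gripper's body (76 mm by 85 mm) begins 54 mm behind the grasp point. The pads swing forward as they close: fully open they stand 13 mm farther back than shut.
Start: joints at [-74.931, 2.75, 5.684, 92.934, 0, 82.678], TCP at [199.972, -485.416, 248.312] pointing down, gripper open.
Joint ranges: [-166.93, 166.93], [-56.73, 111.36], [-69.38, 81.34], [-121.58, 131.49], [-85.45, 84.26], [-180, 180]. Speed limits (degrees/s): [159.86, 159.86, 180, 180, 180, 180].

INTERFACE

Orientations are given as a 3x3 rotation matrix whose columns are the frame's x, y, z axes.
In Python, from rig import * gives the robot as it stands. Calls block until the motion is done:
- move_pose(position, orientation): joint-space move of the TCP to a pose.
- move_straight(position, rate=150, frame=None, until_force=None): straight line of the TCP; frame=None keeps the orientation; rate is the mean speed in mm/s. With until_force (N) it stops when the force on the tool has changed by that much, and returns True; else False.
- move_joints(angles): joint-space move.
- command_gripper(opening, strength=None): finger opening in mm; strength is the grip in N (None keeps the last); returns when the fingers have stopped.
- wait(seconds).
- inverse_kinematics(position, orientation): joint angles nearest the present ones, or None.
- read_camera(name): name is "scene" or "top" or "wrist"; returns the picture (384x512x3 uint8, red, green, blue); there is no depth.
- camera_params(name): a dict with "fx", "fy", "cx", "cy" (pixels), "D" ([k1, k2, p1, p2, k3] as OpenCV has them; the pictures are not rectified), "xyz" and "orientation" of the camera in the world. Camera axes: x right, y down, z forward; pixel columns grow to the right and rows downward; lengths in mm; the calibration is good to about 2 mm. A picture is of the moment at which its call begins: read the wrist's pose just before it. camera_params takes no time and is no camera call; for the wrist camera it gives the pose at the moment of the call.
A pose or a line that the arm cannot do raises MotionError and nothing moves.
- close_job(): hands the job in; it is judged then, once.
Readings, each from a call of its own:
- current_clock(): time.
- current_joint_positions(): joint angles.
- current_qd(): joint speeds.
- current_joint_torque(): joint torques, N m.
- current_ee_pos(): TCP position.
- current_eef_rot(): TCP orientation.
- current_force(): force on the tool from outside, world axes, zero at the start.
- current_torque(): the same for the moment, N m.
- current_width(): finger opening in mm.
- current_gripper_force(): force on a finger pad.
Only numpy, scipy, OpenCV 4.12 (cv2) and the standard library are available. Lean on these libraries where they do the work, as an engineer would, in place of code of your own. Each camera call takes 0.05 s, during which the arm holds its last target. There are 200 camera calls.

TASK

Proof-load the brass clasp in the bench pull tester: draw the orange knob out against its spring until the black pointer stands in the green band, and hold it there for a good second. Then ease the knob all the way back to its stop without letting it snap, and let go. The red peak hand, which the slide pushes along and leaves behind, must be left standing in the green band, so do not overshoot, do not touch the red hand, and leave everything else on the counter where it is.

Things in the scene. Friction and masses are not known exactly. Their poses are not given: they have to be found in the camera images.
- tester: Pull tester bolted to the counter: blue base plate 360 mm (x) by 150 mm (y), 14 mm thick; all but the knob is below 58 mm. Origin on the counter, near the middle. The slide draws out along its own -x (at yaw 0 towards the robot); spring housing 85 x 70 mm, 56 mm high at its +x end, end block 34 mm high at its -x end; white scale and red hand's track along its +y side. z up.
- draw (a joint): travel (m) of the aluminium slide, which carries knob, pointer and clasp: 0 = home on its stop (the start), grows as it is drawn out (to the tester's -x), end of travel 0.115. A spring pulls it home: about 1.5 N at 0 plus 120 N/m (12 N at 0.085), lightly damped: let go when drawn out, it snaps back.
- knob (a point): grip point: on the axis of the upright orange cylindrical knob, diameter 24 mm, spanning 54 to 110 mm above the counter; this point is at 90 mm. The slide's block beneath is 44 x 56 mm, top 42 mm high. With the slide home, the spring housing begins 70 mm from the knob's axis (to the tester's +x). Moves with the slide.
- pointer (a point): tip of the slide's black pointer (4 mm wide), over the white scale, 25 mm above the counter. It shares its tester x with the knob axis and moves with the slide.
- band_mid (a point): middle of the green band on the white scale, 20 mm long along the scale (10 mm either side of this point), 22 mm above the counter. Somewhere between 50 and 85 mm of travel from the home position; it stays where it is. The pointer is at the middle when the pointer's and the band's tester x agree.
- peak_tip (a point): tip of the red peak hand (4 mm wide), pointing at the scale from its outer side; its block is 15 x 12 mm, top 40 mm high, 72 mm from the knob's line of travel to the tester's +y. Once a dark arm on the slide reaches it, it is pushed along, tip level with the pointer (same tester x); friction keeps it where it is left. Starts at 0 to 20 mm of travel.
- stock_box: clear plastic storage box with lid, 235 x 165 x 102 mm, loose bystander; origin under its centre, z up
- carton: brown carton with a gold band, 162 x 100 x 46 mm, loose bystander; origin under its centre, z up
- clasp_tray: blue divided tray of clasps, 130 x 180 x 30 mm, loose bystander; origin under its centre, z up
- pen_cup: black cup, 76 mm across, 100 mm high, loose bystander; origin under its centre, z up
- hook_jar: clear jar with a white cap, 68 mm across, 100 mm high, loose bystander; origin under its centre, z up
- screwdriver: screwdriver lying on the counter, loose bystander; its x axis along the tool, handle to -x
- peak: the red peak hand as a whole (block 15 x 12 mm, 22 mm high, and its tip); origin at the middle of its underside, 18 mm above the counter, same tester x as its tip; axes as the tester's

How it is judged:
By the outcome, as a careful person would: the job done as asked, in the order asked, and still so for the second after the job is handed in, with the robot touching nothing.
It also fails if it takes over 38 s, if anything falls off the work surface, if the arm or the gripper's body presses on something with over 40 N, if the wrist force passes 120 N, or if a joint passes its speed limit or range.

## Working session

There is one attempt and no reset: what is moved stays moved. The work goes in short steps, each a Python script; the robot and the scene stay as the last script left them, time stands still between calls to the robot, and variables do not carry over. Pictures are saved under pics/ and viewed, at most 10 in all, crops included, and the job is handed in when it is done.

```bash
mkdir -p pics; python3 - <<'E'
from rig import *
import cv2
for n in("scene","top"):
    im=read_camera(n); cv2.imwrite(f"pics/{n}0.png",cv2.resize(im[:,:,::-1],(800,600),interpolation=cv2.INTER_CUBIC)); cv2.imwrite(f"{n}0_raw.png",im[:,:,::-1])
    print(n,camera_params(n))
print(current_clock())
E
```

```text
scene {'fx': 430.13239409280595, 'fy': 430.13239409280595, 'cx': 258.5854033231511, 'cy': 193.65564356953274, 'D': array([0.0176476, 0.       , 0.       , 0.       , 0.       ]), 'xyz': array([1468.7795954 ,  721.67025753,  843.89857742]), 'orientation': array([[-0.61138404,  0.4133122 , -0.67482041],
       [ 0.7912901 ,  0.32829253, -0.51583329],
       [ 0.00833831, -0.84935095, -0.52776267]])}
top {'fx': 417.4813253151088, 'fy': 417.4813253151088, 'cx': 255.8225044725859, 'cy': 181.5593354905339, 'D': array([-0.07905254,  0.        ,  0.        ,  0.        ,  0.        ]), 'xyz': array([ 416.34054387,   -3.71364855, 1536.77107501]), 'orientation': array([[ 0.01130487, -0.99621589,  0.08617484],
       [-0.9997958 , -0.00981765,  0.01766251],
       [-0.01674964, -0.08635692, -0.99612345]])}
0.1
```

View pics/top0.png

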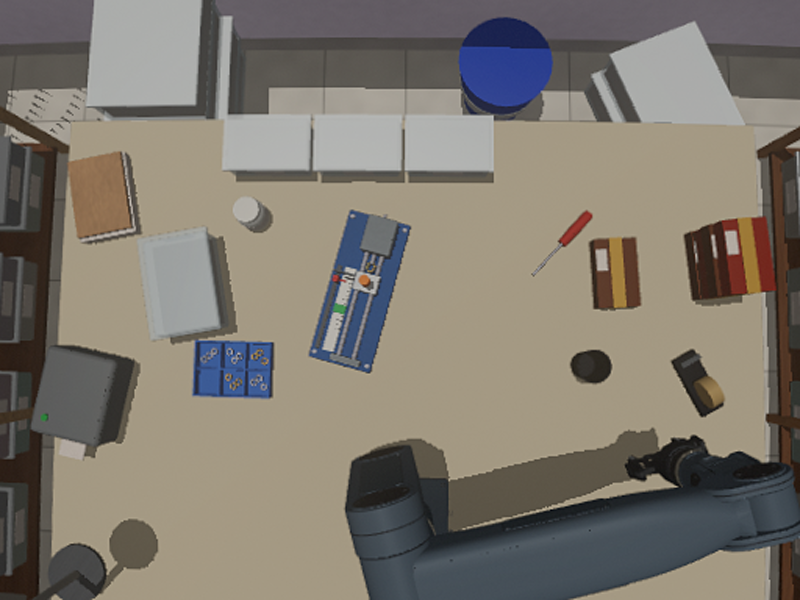

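View pics/scene0.png

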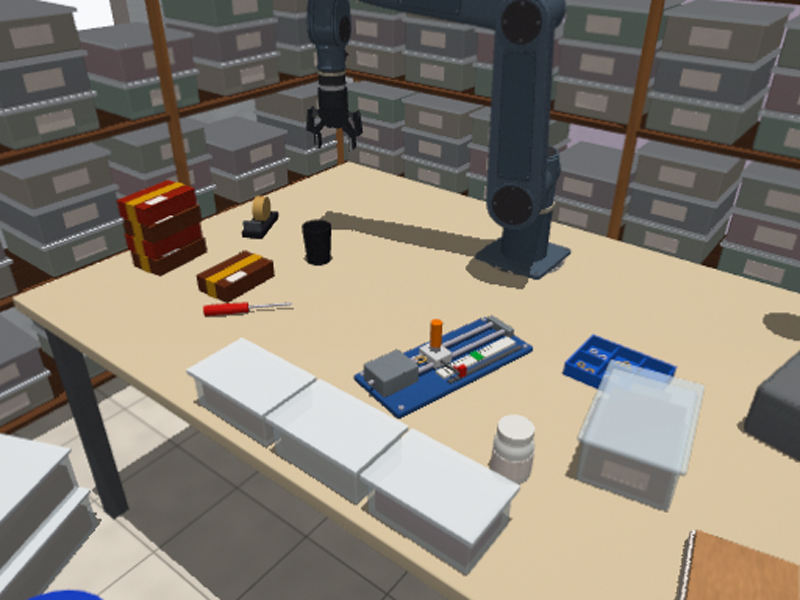

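The top view shows the tester's plate corners at (350,210), (410,226), (371,372) and (310,357). The knob is at (365,281), the green band at (340,308) and the red tip near (336,279), all in 800x600 pixels. The surroundings of the tester are clear.

```bash
cat > h.py <<'E'
from rig import *
import numpy as np, cv2
def ray(c,uv,z):
    K=np.array([[c["fx"],0,c["cx"]],[0,c["fy"],c["cy"]],[0,0,1]])
    p=cv2.undistortPoints(np.array([[uv]],float),K,np.array(c["D"]))[0,0]
    d=np.array(c["orientation"])@[p[0],p[1],1]; o=np.array(c["xyz"])
    return o+d*(z-o[2])/d[2]
def down(yaw): # tool pointing down, tool y (closing) along yaw (deg)
    a=np.radians(yaw); y=np.array([np.cos(a),np.sin(a),0]); z=np.array([0,0,-1.]); return np.column_stack([np.cross(y,z),y,z])
E
python3 - <<'E'
from h import *
c=camera_params("top"); s=1.5625
P={n:ray(c,(u/s,v/s),z) for n,u,v,z in [("c1",350,210,14),("c2",410,226,14),("c3",371,372,14),("c4",310,357,14),("knob",365,281,110),("green",340,308,22),("red",336,279,30)]}
for k,v in P.items(): print(k,v.round(1))
d1=P["c1"]-P["c4"]; d2=P["c2"]-P["c3"]; print(np.linalg.norm(d1),np.linalg.norm(d2),np.linalg.norm(P["c1"]-P["c2"]))
yaw=np.degrees(np.arctan2((d1+d2)[1],(d1+d2)[0])); print("yaw",yaw, "ctr",sum(P[k] for k in("c1","c2","c3","c4"))/4)
w=camera_params("wrist"); R=current_eef_rot(); print("cam in tool", R.T@(w["xyz"]-current_ee_pos()), R.T@w["orientation"],w["fx"])
k=P["knob"]
for y in(yaw,yaw+180):
    print(y,inverse_kinematics([k[0],k[1],88],down(y)),inverse_kinematics([k[0],k[1],300],down(y)))
E
```

```text
c1 [722.4 143.3  14. ]
c2 [6.851e+02 6.000e-01 1.400e+01]
c3 [341.6  87.7  14. ]
c4 [374.4 230.6  14. ]
knob [544.9  98.  110. ]
green [489.2 161.6  22. ]
red [556.2 171.4  30. ]
358.8060490148599 354.34765740951985 147.53868453476875
yaw -14.156170191484573 ctr [530.89432789 115.52289999  14.        ]
cam in tool [  77.19915825    0.26448994 -126.25931997] [[ 3.58883570e-04 -9.53974123e-01 -2.99888720e-01]
 [ 9.99998842e-01 -1.01068515e-04  1.51822950e-03]
 [-1.47866097e-03 -2.99888918e-01  9.53972982e-01]] 271.2387461234644
-14.156170191484573 [  3.25646132   8.43668946  -6.51784023  75.04547031   0.
 107.41263151] [  3.25646132   8.29126655  17.58238626  99.29111972   0.
 107.41263151]
165.84382980851544 [  3.25646132   8.43668946  -6.51784023  75.04547031   0.
 -72.58736849] [  3.25646132   8.29126655  17.58238626  99.29111972   0.
 -72.58736849]
```

```bash
python3 - <<'E'
from h import *
R=down(-14.16)
move_pose([530,101,200],R)
w=camera_params("wrist"); im=read_camera("wrist")
import pickle; pickle.dump(w,open("w1.pkl","wb"))
cv2.imwrite("w1_raw.png",im[:,:,::-1]); cv2.imwrite("pics/w1.png",cv2.resize(im[:,:,::-1],(800,600),interpolation=cv2.INTER_CUBIC))
print(current_clock(),current_ee_pos(),current_force())
E
```

```text
2.55 [530.2381196  100.09642389 200.07951297] [-0.27349474 -0.22600245  0.78960429]
```

View pics/w1.png

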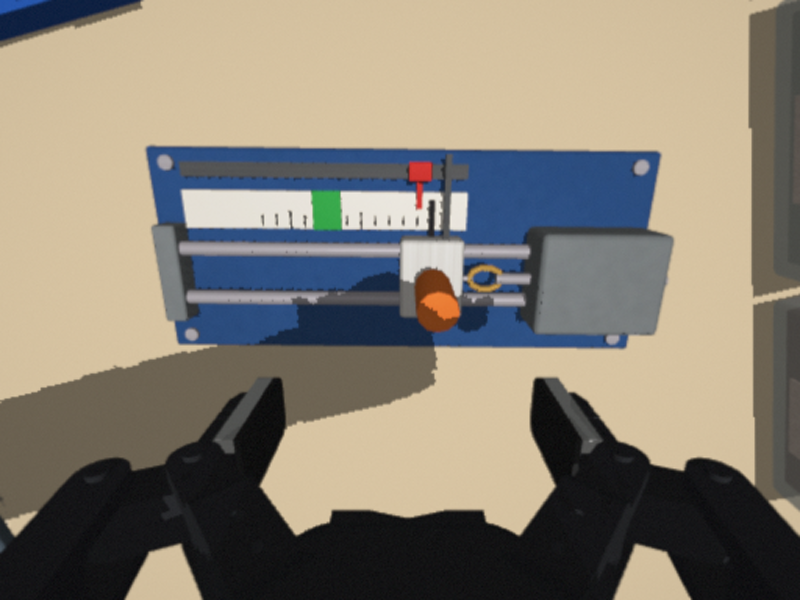

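Wrist view: the pointer tip is at (432,203), the green band spans x 312–342 at row 210, the red tip is at (420,207), and the knob top is at (439,307). Plate corners are visible.

```bash
python3 - <<'E'
from h import *
import pickle; c=pickle.load(open("w1.pkl","rb")); s=1.5625
P={n:ray(c,(u/s,v/s),z) for n,u,v,z in [("c1",148,147,14),("c2",660,152,14),("c3",626,348,14),("c4",179,346,14),("knob",439.5,308,110),("gl",312,210,22),("gr",341.5,210,22),("ptr",432,203,25),("red",419.5,208,25)]}
d=P["c2"]-P["c1"]+P["c3"]-P["c4"]; a=np.arctan2(d[1],d[0]); print("yaw",np.degrees(a))
ex=np.array([np.cos(a),np.sin(a),0]); ey=np.array([-np.sin(a),np.cos(a),0]); O=P["knob"]
for k,v in P.items(): print(k,v.round(1),round((v-O)@ex,1),round((v-O)@ey,1))
E
```

```text
yaw -14.642185746795814
c1 [379.5 230.5  14. ] -197.0 83.8
c2 [722.6 140.2  14. ] 157.8 83.1
c3 [685.8  -3.3  14. ] 158.5 -65.0
c4 [340.   86.4  14. ] -198.8 -65.6
knob [548.9  99.7 110. ] 0.0 0.0
gl [477.8 162.4  22. ] -84.7 42.7
gr [498.  157.3  22. ] -63.9 42.9
ptr [560.8 146.6  25. ] -0.4 48.4
red [551.6 145.4  25. ] -9.0 44.9
```

```bash
cat >> h.py <<'E'
YAW=-14.64; R=down(YAW)
ex=R[:,1]; ey=R[:,0]
K0=np.array([548.9,99.7,88.])
def shot(name,save=True):
    """edges of band, pointer, red along tester x (relative to K0) from wrist picture"""
    c=camera_params("wrist"); im=read_camera("wrist")
    if save: cv2.imwrite(f"pics/{name}.png",cv2.resize(im[:,:,::-1],(800,600),interpolation=cv2.INTER_CUBIC))
    r,g,b=[im[:,:,i].astype(int) for i in range(3)]
    out={}
    for n,m,z in [("green",(g>r+50)&(g>b+50),22),("red",(r>g+90)&(r>b+90)&(abs(g-b)<25),40)]:
        v,u=np.nonzero(m)
        if len(u): out[n]=(round(float((ray(c,(np.median(u),np.median(v)),z)-K0)@ex),1),len(u),np.median(u),np.median(v))
    return out
E
python3 - <<'E'
from h import *
move_pose(K0+[0,0,60]-1*ex,R)
move_straight(K0-1*ex,rate=80)
f0=current_force(); command_gripper(15,50)
print(current_width(),current_gripper_force(),current_force()-f0,f0,current_ee_pos(),(current_ee_pos()-K0)@ex,current_clock())
print(shot("g1"))
E
```

```text
22.839531962398183 49.275816679000854 [-4.53067127  0.98592028  4.55189677] [ 0.67511216 -0.17018883 -0.4795076 ] [547.34151249 100.14861586  88.48567606] -1.6212733963642074 4.3833
{'green': (-75.0, 1046, np.float64(157.0), np.float64(156.0)), 'red': (-9.5, 616, np.float64(247.0), np.float64(121.0))}
```

View pics/g1.png

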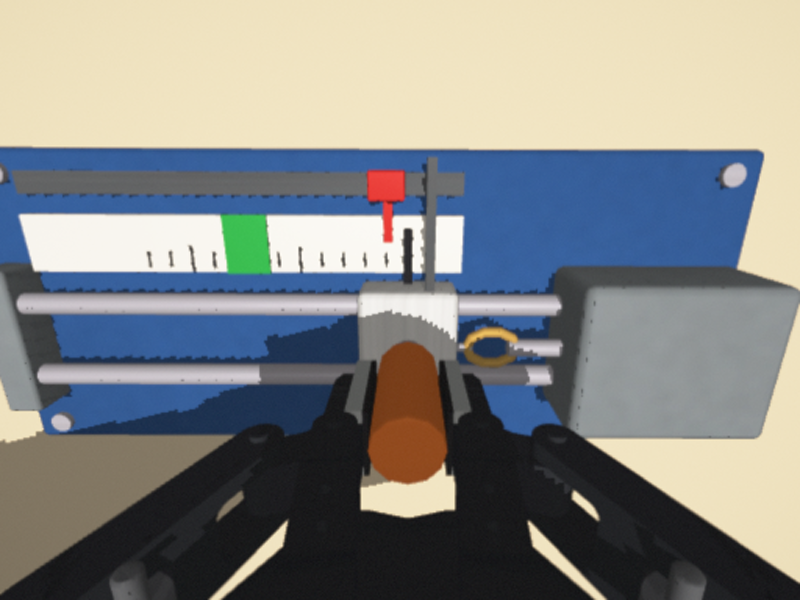

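Knob gripped (width 22.8). Pointer tip is at (408,232), the green band spans u 223–269 (mid about 246 at row 243), and the red hand is ahead at (388,240).

```bash
python3 - <<'E'
from h import *
c=camera_params("wrist"); s=1.5625
p=(ray(c,(408/s,232/s),25)-K0)@ex; g=(ray(c,(246/s,243/s),22)-K0)@ex
print("ptr",p,"green",g,"T",p-g)
move_straight(K0-56*ex,rate=45)
wait(0.2); print(current_force(),(current_ee_pos()-K0)@ex,current_width(),current_clock())
c=camera_params("wrist"); print(shot("g2"))
for uv,z in [((408,232),25)]: print("ptr@same pixel",(ray(c,(uv[0]/s,uv[1]/s),z)-K0)@ex)
E
```

```text
ptr -0.5797972817094068 green -74.58521905699375 T 74.00542177528435
[ 5.94993751 -1.4218641  -0.51600939] -54.03259886171436 22.871029704645853 6.0083
{'green': (-74.7, 1059, np.float64(230.0), np.float64(156.0)), 'red': (-52.8, 616, np.float64(261.0), np.float64(121.5))}
ptr@same pixel -52.5377058087901
```

View pics/g2.png

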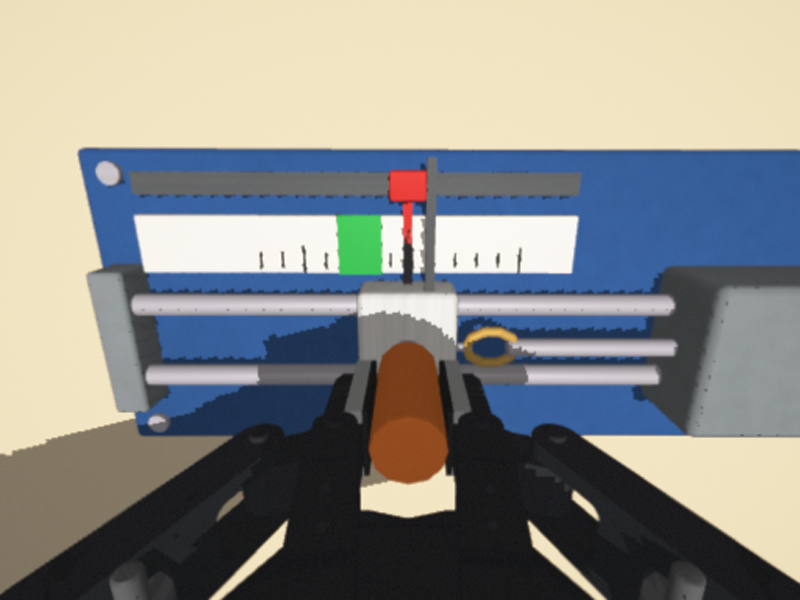

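Pointer and red tip line up at u=408, and the green band spans 338–382 (mid about 360), which leaves about 22 mm.

```bash
python3 - <<'E'
from h import *
s=1.5625
move_straight(K0-78*ex,rate=25); wait(0.15)
c=camera_params("wrist"); p=(ray(c,(408/s,232/s),25)-K0)@ex; o=shot("g3"); e=o["green"][0]-p
print(o,p,"remaining",e,(current_ee_pos()-K0)@ex,current_force(),current_clock())
if e<-2.5 and e>-6: move_straight(K0-(78-e)*ex,rate=15); print("corrected")
wait(1.6); print(current_width(),(current_ee_pos()-K0)@ex,current_clock()); shot("g4")
E
```

```text
{'green': (-77.8, 737, np.float64(255.0), np.float64(156.0)), 'red': (-74.3, 579, np.float64(260.0), np.float64(121.0))} -73.41146069783353 remaining -4.388539302166464 -75.01988216495475 [10.12039489 -1.90351175 -2.29483099] 7.2917
corrected
22.928690964899754 -79.25029532351014 9.3333
```

View pics/g4.png

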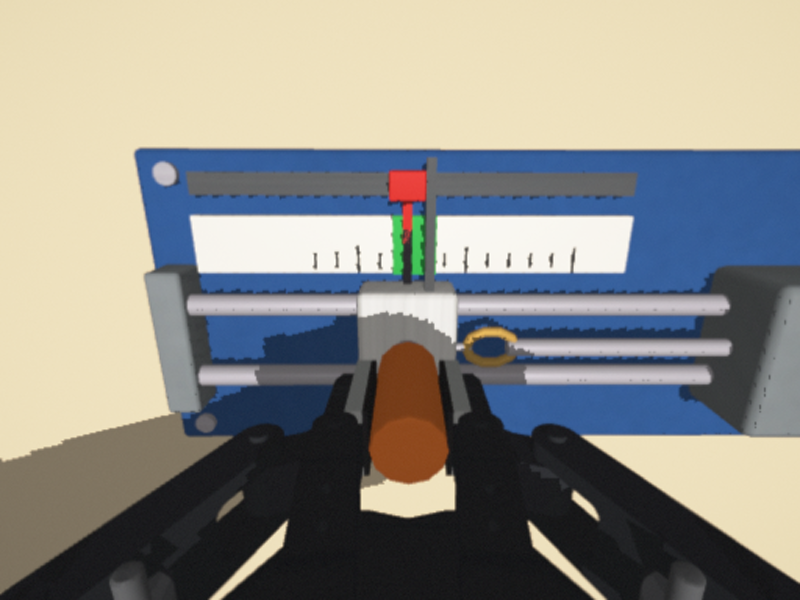

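Band spans u 393–437 and the pointer and red tip stand at 408: inside the band with about 7 mm to the nearer edge, and held 1.6 s. Easing home.

```bash
python3 - <<'E'
from h import *
move_straight(K0-9*ex,rate=35); wait(0.1)
print(move_straight(K0+3*ex,rate=8,until_force=6),(current_ee_pos()-K0)@ex,current_force(),current_clock())
wait(0.3); print((current_ee_pos()-K0)@ex,current_force()); shot("h1")
E
```

```text
True -1.6563135892508531 [-1.2166313   0.62092742  3.29829736] 12.7833
-1.5901944394328504 [-4.60732405  1.28630039  2.04206088]
```

View pics/h1.png

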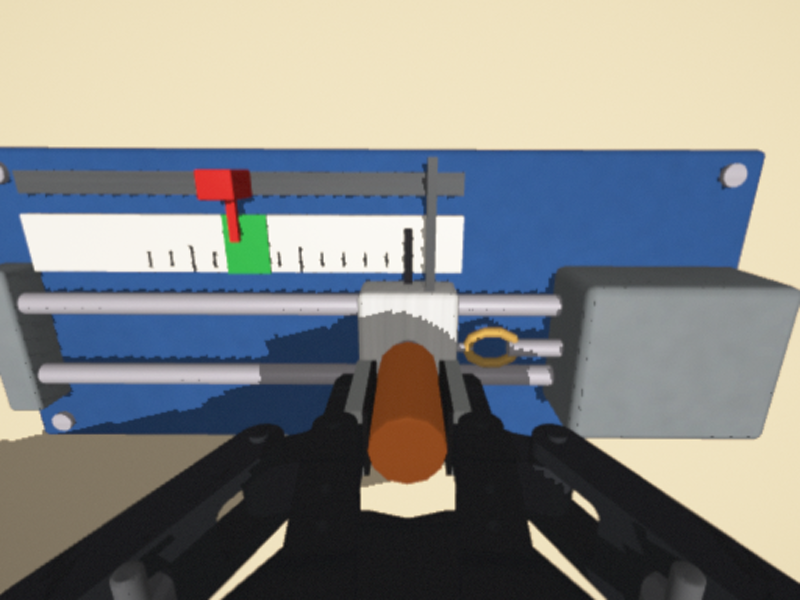

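The slide is back on its stop with the same TCP and force as at the grasp. The red tip is at (235,238), inside the band (225–270). Release and retreat.

```bash
python3 - <<'E'
from h import *
command_gripper(85); print(current_width(),current_force())
p=current_ee_pos(); move_straight([p[0],p[1],230],rate=120)
print(shot("end"),current_clock(),current_force())
E
```

```text
84.84467481705309 [-0.05008118  0.31882398 -0.68153459]
{'green': (-73.6, 305, np.float64(199.0), np.float64(137.0)), 'red': (-75.7, 180, np.float64(192.0), np.float64(114.5))} 15.1333 [ 0.21023855 -0.09985663 -0.20857684]
```

View pics/end.png

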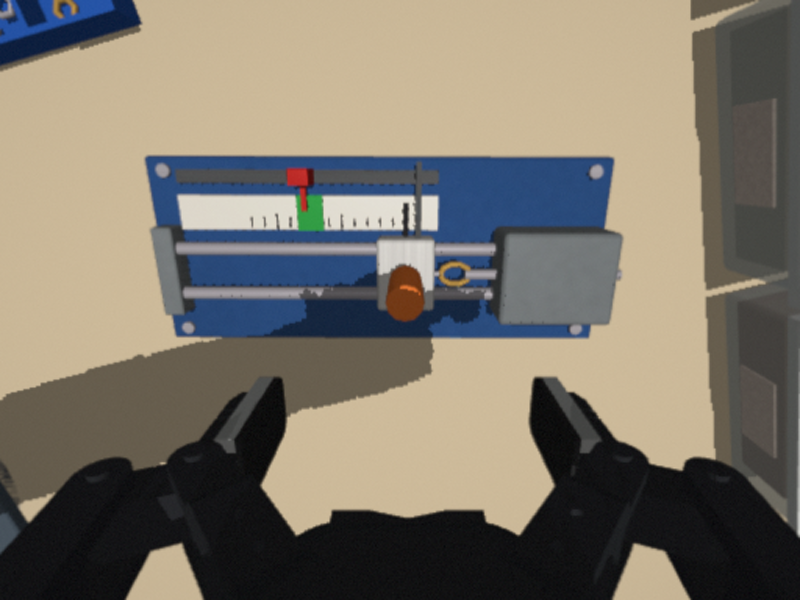

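The knob is home at (405,292), and the red tip at (304,208) lies inside the band (297–324). The gripper is clear.

```bash
python3 -c "
from rig import *
print(close_job())"
```

```text
the job is handed in; nothing more can be done
None
```

The clasp was proof-loaded and held in the green band for over 1.6 s (about 3 mm past its middle), the knob eased back to its stop and released, the red hand left in the band, and the job handed in at about 15 s.

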